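# Load and lock the pressure-sensor calibration fixture

### The job

Load the calibration station: lift the red locking bar level and straight up out of both U brackets of the fixture and lay it on the two black rest blocks. Then lay every sensor from the mat in a cradle of its own in the fixture, put the bar back down into both brackets over them, and only then turn the blue regulator sleeve to 4. Leave the screwdriver, spanner, mug and brass fitting where they are.

Things in the scene. Friction and masses are not known exactly. Their poses are not given: they have to be found in the camera images.
- bar_mid (a point): middle of the red locking bar (point at the centre of its square section). The bar is a straight rigid 20 x 20 mm square bar 440 mm long along its own y axis, 0.32 kg, with a 50 mm black band round its middle and steel-coloured ends; all four sides are alike. It starts seated in the fixture's two brackets.
- bar_end_a (a point): point on the bar's centre line, 190 mm from its middle along its own +y
- bar_end_b (a point): point on the bar's centre line, 190 mm from its middle along its own -y
- fixture: the fixed aluminium fixture, plate 130 x 420 x 12 mm; origin under its centre on the table, y along the seated bar, z up. Two dark open-topped U brackets stand 190 mm either side along y, four blue V cradles between them in a row along y
- seat (a point): where the bar's middle lies when seated, 79 mm above the table; axes of the fixture, y along the bar. Brackets are 190 mm either side along y, each 14 mm long in y; slot 26 mm wide in x, floor 10 mm below this point, straight walls to 20 mm above it, then lips flared at 45 degrees to about 46 mm wide, 32 mm above it. The seated bar passes 5 mm above loaded sensors.
- cradle1 (a point): where a sensor's middle lies when it rests in cradle 1, 52 mm above the table, 40 above the plate; the sensor lies along the fixture's x. Two blue 90-degree V saddles, 10 mm thick, their centres 26 mm either side along x (42 mm free between); tips about level with this point and 42 mm apart in y. The collars hang outside the saddles with 9 mm of play either way. Empty at the start.
- cradle2 (a point): the same for cradle 2, 75 mm from cradle 1 along the fixture's +y; empty at the start
- cradle3 (a point): the same for cradle 3, 150 mm from cradle 1 along the fixture's +y; empty at the start
- cradle4 (a point): the same for cradle 4, 225 mm from cradle 1 along the fixture's +y; empty at the start
- rest_mid (a point): where the bar's middle lies when the bar lies on the rest: two black blocks, 50 mm (x) by 30 mm (y) and 25 mm high, their centres 120 mm to either side of this point along y; the bar lies along y over both; point 35 mm above the table (10 mm above the blocks' flat tops). Fixed to the table.
- sensor1_mid (a point): centre of pressure sensor 1 (None if absent: two to four are there), half-way along and on its axis; white cylinder 24 mm in diameter and 80 mm long between two steel hexagonal collars, each 10 mm long, 27 mm across flats, overall 100 mm along its own x axis; yellow band off the middle; 0.16 kg. Lies on the dark mat on the table at the start, centre 13.5 mm up. Either end may point either way.
- sensor2_mid (a point): centre of pressure sensor 2 (None if absent: two to four are there), half-way along and on its axis; white cylinder 24 mm in diameter and 80 mm long between two steel hexagonal collars, each 10 mm long, 27 mm across flats, overall 100 mm along its own x axis; yellow band off the middle; 0.16 kg. Lies on the dark mat on the table at the start, centre 13.5 mm up. Either end may point either way.
- sensor3_mid (a point): centre of pressure sensor 3 (None if absent: two to four are there), half-way along and on its axis; white cylinder 24 mm in diameter and 80 mm long between two steel hexagonal collars, each 10 mm long, 27 mm across flats, overall 100 mm along its own x axis; yellow band off the middle; 0.16 kg. Lies on the dark mat on the table at the start, centre 13.5 mm up. Either end may point either way.
- sensor4_mid (a point): centre of pressure sensor 4 (None if absent: two to four are there), half-way along and on its axis; white cylinder 24 mm in diameter and 80 mm long between two steel hexagonal collars, each 10 mm long, 27 mm across flats, overall 100 mm along its own x axis; yellow band off the middle; 0.16 kg. Lies on the dark mat on the table at the start, centre 13.5 mm up. Either end may point either way.
- sleeve_grip (a point): point on the upright axis of the regulator's blue ribbed sleeve, at the height to grip it, 74 mm above the table. The sleeve is round, 40 mm in diameter, from 41 to 95 mm above the table, with a flat top; below it is a fixed white scale disc 112 mm across, top 40 mm above the table, with numerals 0 to 6 at its edge.
- sleeve (a joint): angle of the sleeve, rad: 0 at numeral 0, growing clockwise seen from above, numeral n at n x 0.698 (40 degrees apart), stops just at 0 and 6. It clicks into a detent at each numeral; half-way between two it snaps to one of them; about 0.1 N m to turn. A red pointer at its foot and a white line on its top show the value.
- screwdriver_grip (a point): grip of a screwdriver lying on the table, not part of the job
- spanner_grip (a point): grip of a spanner lying on the table, not part of the job
- mug_in (a point): inside bottom of a blue mug, 80 mm across, 90 mm high, not part of the job
- fitting_mid (a point): half-way up a small upright brass fitting, 26 mm across, 44 mm high, not part of the job
Things that resemble listed ones, but are neither listed nor needed, are in the scene too. What is shaped like the part that bears sleeve_grip but brown is not meant.

How it is judged (in metres and radians):
On the way, in this order (a step that is already met when the one before it is completed fails the run):
1. the bar is lifted level out of both brackets, both ends clear above them at once, still over the fixture (z of each of bar_end_a, bar_end_b in the frame of seat above 0.045 m and horizontal distance between bar_mid and seat below 0.05 m and angle between bar_mid's own y axis and vertical between 1.4208 and 1.7208 rad), for 0.1 s.
2. the bar lies level on the two rest blocks, let go (horizontal distance between bar_mid and rest_mid below 0.045 m and z of bar_mid in the frame of rest_mid between -0.007 and 0.007 m and angle between bar_mid's own y axis and vertical between 1.5208 and 1.6208 rad and linear speed of bar below 0.02 m/s and contact force between the fingers and bar below 0.1 N), for 0.2 s.
3. every sensor lies in a cradle, let go, while the bar is off the fixture ((distance between sensor1_mid and cradle1 below 0.015 m or distance between sensor1_mid and cradle2 below 0.015 m or distance between sensor1_mid and cradle3 below 0.015 m or distance between sensor1_mid and cradle4 below 0.015 m) and angle between the x axis of each of sensor1_mid, sensor2_mid, sensor3_mid, sensor4_mid and the x axis of seat, either way round below 0.12 rad and (distance between sensor2_mid and cradle1 below 0.015 m or distance between sensor2_mid and cradle2 below 0.015 m or distance between sensor2_mid and cradle3 below 0.015 m or distance between sensor2_mid and cradle4 below 0.015 m) and (distance between sensor3_mid and cradle1 below 0.015 m or distance between sensor3_mid and cradle2 below 0.015 m or distance between sensor3_mid and cradle3 below 0.015 m or distance between sensor3_mid and cradle4 below 0.015 m) and (distance between sensor4_mid and cradle1 below 0.015 m or distance between sensor4_mid and cradle2 below 0.015 m or distance between sensor4_mid and cradle3 below 0.015 m or distance between sensor4_mid and cradle4 below 0.015 m) and contact force between the fingers and sensor1 below 0.1 N and contact force between the fingers and sensor2 below 0.1 N and contact force between the fingers and sensor3 below 0.1 N and contact force between the fingers and sensor4 below 0.1 N and distance between bar_mid and seat above 0.08 m), for 0.3 s.
4. the bar is seated in both brackets again, let go (x of bar_mid in the frame of seat between -0.008 and 0.008 m and y of bar_mid in the frame of seat between -0.022 and 0.022 m and z of bar_mid in the frame of seat between -0.005 and 0.005 m and angle between the y axis of bar_mid and the y axis of seat, either way round below 0.04 rad and contact force between the fingers and bar below 0.1 N), for 0.3 s.
5. the sleeve stands at 4 (value of joint sleeve between 2.6224 and 2.9624 rad), for 0.3 s.
At the end, for the whole second after the job is handed in: Every sensor that is present lies in a cradle (its middle within 15 mm of the cradle's point, along the fixture's x within 0.12 rad), the bar is seated in both brackets above them (within 8 mm across, 22 mm along, 5 mm in height, 0.04 rad) and the sleeve is at rest at 4 (within 0.17 rad) (all of step 5 and (distance between sensor1_mid and cradle1 below 0.015 m or distance between sensor1_mid and cradle2 below 0.015 m or distance between sensor1_mid and cradle3 below 0.015 m or distance between sensor1_mid and cradle4 below 0.015 m) and angle between the x axis of each of sensor1_mid, sensor2_mid, sensor3_mid, sensor4_mid and the x axis of seat, either way round below 0.12 rad and (distance between sensor2_mid and cradle1 below 0.015 m or distance between sensor2_mid and cradle2 below 0.015 m or distance between sensor2_mid and cradle3 below 0.015 m or distance between sensor2_mid and cradle4 below 0.015 m) and (distance between sensor3_mid and cradle1 below 0.015 m or distance between sensor3_mid and cradle2 below 0.015 m or distance between sensor3_mid and cradle3 below 0.015 m or distance between sensor3_mid and cradle4 below 0.015 m) and (distance between sensor4_mid and cradle1 below 0.015 m or distance between sensor4_mid and cradle2 below 0.015 m or distance between sensor4_mid and cradle3 below 0.015 m or distance between sensor4_mid and cradle4 below 0.015 m) and x of bar_mid in the frame of seat between -0.008 and 0.008 m and y of bar_mid in the frame of seat between -0.022 and 0.022 m and z of bar_mid in the frame of seat between -0.005 and 0.005 m and angle between the y axis of bar_mid and the y axis of seat, either way round below 0.04 rad and velocity of joint sleeve between -0.1 and 0.1 rad/s and linear speed of bar below 0.02 m/s); the robot touches nothing.
It fails at once if the screwdriver is knocked out of its place (more than 5 cm) (distance of screwdriver_grip from where it was at the start of the episode above 0.05 m).
It fails at once if the spanner is knocked out of its place (more than 5 cm) (distance of spanner_grip from where it was at the start of the episode above 0.05 m).
It fails at once if the mug is knocked out of its place (more than 5 cm) (distance of mug_in from where it was at the start of the episode above 0.05 m).
It fails at once if the fitting is knocked out of its place (more than 5 cm) (distance of fitting_mid from where it was at the start of the episode above 0.05 m).
Of sensor1, sensor2, sensor3, sensor4 only 2 to 4 are there at a start; the rules pass over those that are not, and their reading is None.
At some moment in a run one of sensor1, sensor2, sensor3, sensor4 may be knocked a few centimetres aside while the robot is not near it.
Once in a run the grip may slacken for a moment while it holds something.
It also fails if it takes over 210 s, if anything falls off the work surface, if the arm or the gripper's body presses on something with over 40 N, if the wrist force passes 120 N, or if a joint passes its speed limit or range.

### The arm

A 6-joint arm with a two-finger parallel gripper is mounted at the origin on the work surface. World frame = base frame: x ahead of the robot, y to its left, z up, the work surface at z = 0. Lengths are in mm, angles in rad, forces in N, time in s.
With the tool pointing down it reaches from about 275 to 1000 mm from the base axis. Payload 8.4 kg.
Tool frame: the origin (TCP) lies at the very end of the fingers, on their centre line; the grasp point (between the pads) lies 19 mm behind it; z points along the fingers, x is the direction in which the jaws open and shut, and the axes are right-handed (so a half turn about z gives the same grasp; the last joint's range is limited). The gripper opens to 85 mm and grips with 20 to 120 N. Pads are 22 mm wide; open, the fingers measure 114 mm over their backs; the gripper's body (76 mm by 85 mm) begins 54 mm behind the grasp point. The pads swing forward as they close: fully open they stand 13 mm farther back than shut.
Start: joints at [-1.27, 0.353, 1.633, -0, 1.155, -0.002], TCP at [186.37, -596.569, 231.281] pointing down, gripper open.
Joint ranges: [-2.63, 2.63], [-0.92, 2.1], [0.06, 2.66], [-1.3, 4.44], [0, 2.69], [-3.02, 3.02]. Speed limits (rad/s): [2.22, 2.22, 2.79, 3.14, 3.14, 3.14].

### API

Orientations are given as [roll, pitch, yaw] about the fixed x, y, z axes, in that order (R = Rz(yaw) Ry(pitch) Rx(roll)).
In Python, from rig import sense, grab_frame, calibration, sign_off gives the robot as it stands.
- The arm moves only by the tool servo_tool, never from a script. Its argument "series" is one flat list of numbers, 4 for each row, row after row: the shift along the world's x, y, z in m, then the turn about the world's z in degrees. In form: [x, y, z, yaw, x, y, z, yaw, ...]. A call has 1 to 8 rows; each row shifts and turns the commanded pose from where the row before left it; what a row does not reach is not made up. A row lasts 1/12 s, in which the tool goes at most 41.7 mm and 7.16 degrees, less where a joint would pass 70% of its speed; a pose out of reach is approached as far as the arm can. A call is refused whole if a number of a shift passes 0.0417 or a number of a turn 7.16, either way. A call with a gripper value outside its range is refused whole. "gripper" is the finger opening in m, from 0 to 0.0854, set as the call begins (left out, the last holds). The fingers move at their own pace and stop on an object; "newtons" is the grip in N (left out, the last holds). Time passes only in rows, so rows that do not move let the fingers close. It gives the time, the measured TCP pose, the force and the opening at its end, in the units of the state.
- sense(): the state, without advancing time (a new reading comes with each control period).
- grab_frame(name): name is "side" or "top"; returns the picture (420x560x3 uint8, blue, green, red); there is no depth.
- calibration(name): a dict with "fx", "fy", "cx", "cy" (pixels), "rvec" (rotation vector, rad) and "tvec" (3), from world to camera coordinates, as OpenCV has them. Camera axes: x right, y down, z forward; pixel columns grow to the right and rows downward; lengths in mm; the calibration is good to about 2 mm. A picture is of the moment at which its call begins. calibration takes no time and is no camera call.
- sign_off(): hands the job in, once; it reports no verdict.
The state is a dict: "clock": time; "qpos": joint angles; "qvel": joint speeds; "joint_efforts": joint torques, N m; "eef_pos": TCP position; "tcp_rot": TCP orientation; "contact_force": force on the tool from outside, world axes, zero at the start; "wrist_torque": the same for the moment, N m; "opening": opening from 0.0 (shut) to 1.0 (fully open).
Only numpy, scipy, OpenCV 4.12 (cv2) and the standard library are available. Lean on these libraries where they do the work, as an engineer would, in place of code of your own. Each camera call takes 0.05 s, during which the arm holds its last target. There are 200 camera calls.

## Working session

There is one attempt and no reset: what is moved stays moved. The work goes in short steps, Python scripts to look and compute and a tool call to move; the robot and the scene stay as the last step left them, time stands still between calls to the robot, and variables do not carry over. Pictures are saved under pics/ and viewed, about 12 in all and at most 16, crops included, and the job is handed in when it is done.

Besides the shell and the picture viewer there is one more tool, called after "Emit:" in YAML: its name, and indented under it one key for each argument. servo_tool: Moves the arm, as the interface text tells. Its arguments: {"type":"object","properties":{"series":{"type":"array"},"gripper":{"type":"number"},"newtons":{"type":"number"}},"required":["series"]}

```bash
mkdir -p pics; ls; cat > h.py <<'E'
import numpy as np, cv2
from rig import sense, grab_frame, calibration, sign_off
def cam(n):
    c=calibration(n); K=np.array([[c["fx"],0,c["cx"]],[0,c["fy"],c["cy"]],[0,0,1.]])
    return K,np.array(c["rvec"],float),np.array(c["tvec"],float)
def ray(n,px,z):
    K,r,t=cam(n);R=cv2.Rodrigues(r)[0];o=-R.T@t
    d=R.T@np.linalg.inv(K)@np.array([px[0],px[1],1.]);return o+d*(z-o[2])/d[2]
def proj(n,p):
    K,r,t=cam(n);return cv2.projectPoints(np.array(p,float).reshape(-1,1,3),r,t,K,None)[0].reshape(-1,2)
def shot(n,f,crop=None,s=1):
    im=grab_frame(n);cv2.imwrite('pics/raw_'+f,im)
    if crop: x0,y0,x1,y1=crop;im=im[y0:y1,x0:x1]
    cv2.imwrite('pics/'+f,cv2.resize(im,None,fx=s,fy=s,interpolation=cv2.INTER_CUBIC))
E
python3 - <<'E'
from h import *
shot('top','t0.png',s=1.4);shot('side','s0.png',s=1.4)
for n in('top','side'):
    K,r,t=cam(n);R=cv2.Rodrigues(r)[0];print(n,K[0,0],-R.T@t,R[2])
print(sense())
E
```

```text
pics
top 394.7546189908248 [ 346.75536247    2.81178149 1263.75323393] [ 0.09266254  0.01490136 -0.99558606]
side 509.5812346238218 [  294.22674382 -1145.8501389    819.29816447] [ 0.12380862  0.83890054 -0.53001633]
{'clock': 0.1, 'qpos': array([-1.27041578e+00,  3.53615915e-01,  1.63404270e+00, -6.00827701e-06,
        1.15520285e+00, -2.36085268e-03]), 'qvel': array([ 0.00121879, -0.00148712, -0.00359473,  0.00047292,  0.00028304,
        0.00074018]), 'joint_efforts': array([ 3.17040235e-05, -6.06358910e+01, -3.42819500e+01, -1.27439266e-04,
        3.90587171e-03, -2.55047661e-05]), 'eef_pos': array([ 186.2333881 , -596.16822441,  230.62092943]), 'tcp_rot': array([ 3.14159016e+00,  1.26882285e-03, -1.26805250e+00]), 'contact_force': array([ 0.52042239, -0.16845985,  0.39860102]), 'wrist_torque': array([-0.05260384, -0.00140584,  0.05894406]), 'opening': 0.9976022293975176}
```

View pics/t0.png

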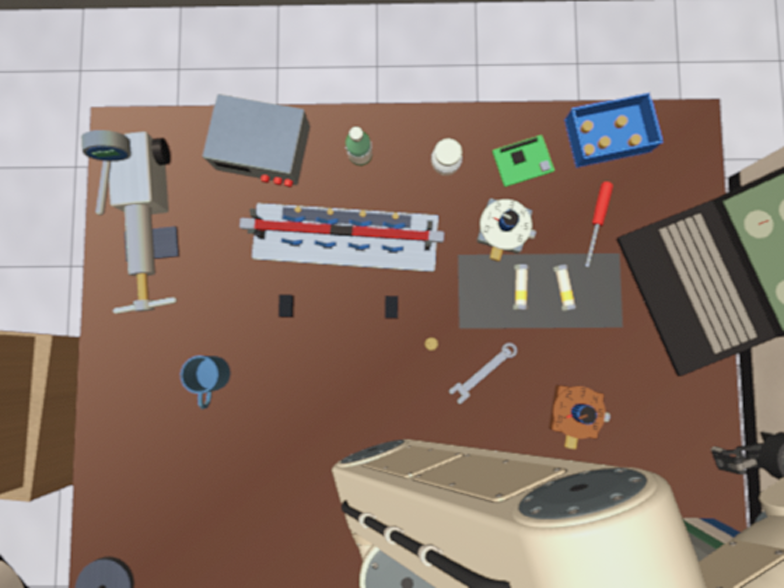

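View pics/s0.png

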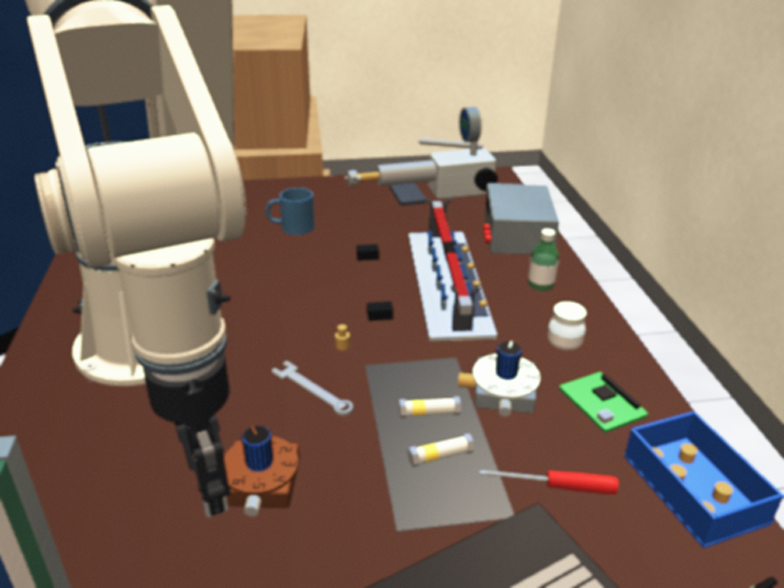

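Two sensors lie on the mat, at about (521,287) and (566,287) in the top picture. The fixture is at (345,235), the rest blocks are at (286,306) and (391,307), and the white-disc regulator with the blue sleeve is at (507,222). I'll take enlarged crops next.

```bash
python3 - <<'E'
from h import *
im=cv2.imread('pics/raw_t0.png')
a=cv2.resize(im[135:235,165:325],None,fx=5,fy=5,interpolation=cv2.INTER_CUBIC)
b=cv2.resize(im[130:235,325:450],None,fx=5.6,fy=5.6,interpolation=cv2.INTER_CUBIC)
cv2.imwrite('pics/c1.png',a);cv2.imwrite('pics/c2.png',b)
E
```

```text
(no output)
```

View pics/c1.png

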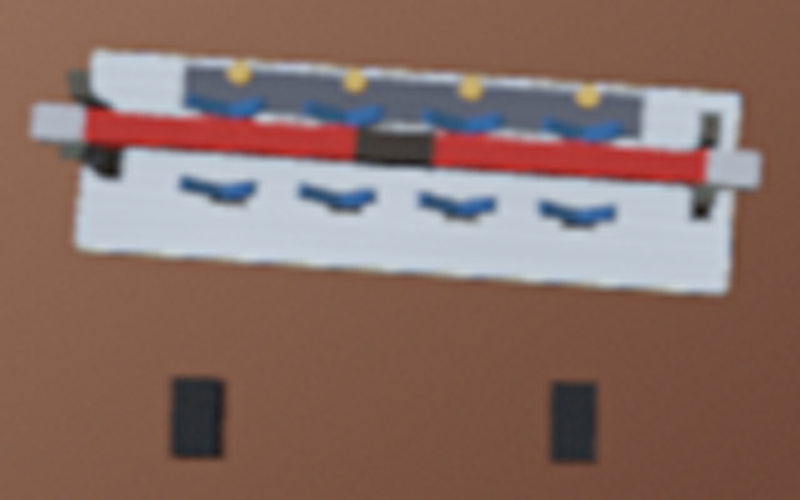

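View pics/c2.png

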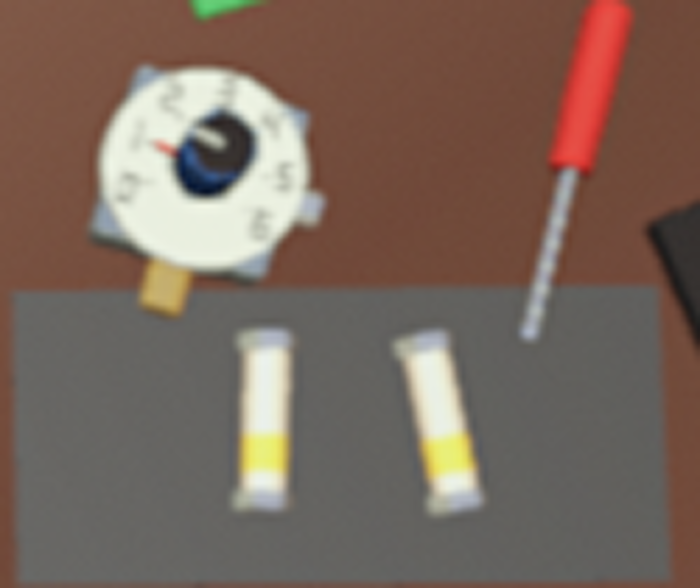

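```bash
python3 - <<'E'
from h import *
A=lambda u,v:(165+(u+.5)/5-.5,135+(v+.5)/5-.5)
B=lambda u,v:(325+(u+.5)/5.6-.5,130+(v+.5)/5.6-.5)
np.set_printoptions(precision=1,suppress=True)
def P(l,f,uv,z): p=ray('top',f(*uv),z);print(l,p);return p
l=P('barL',A,(31,122),89);r=P('barR',A,(761,170),89);d=l-r
print('len',np.linalg.norm(d),'mid',(l+r)/2,'yaw of +y from y',np.degrees(np.arctan2(-d[0],d[1])))
q=[P('plate',A,c,12) for c in((94,50),(742,94),(727,294),(76,248))];print(np.mean(q,0),np.linalg.norm(q[0]-q[1]),np.linalg.norm(q[1]-q[2]));e=q[0]-q[1]+q[3]-q[2];print(np.degrees(np.arctan2(-e[0],e[1])))
b1=P('blkL',A,(197,418),25);b2=P('blkR',A,(574,422),25);print((b1+b2)/2,np.linalg.norm(b1-b2))
for a,b in(((265,331),(260,508)),((423,336),(457,508))):
    a=P('s',B,a,13.5);b=P('s',B,b,13.5);e=a-b;print((a+b)/2,np.linalg.norm(e),'yaw x axis',np.degrees(np.arctan2(e[1],e[0])))
P('disc',B,(205,168),40);P('sleevetop',B,(223,142),95);P('sl bottom',B,(205,165),41)
P('fit',lambda u,v:(u/1.4,v/1.4),(431,343),44)
E
```

```text
barL [637.5 355.2  89. ]
barR [603.9 -88.3  89. ]
len 444.741210558349 mid [620.7 133.5  89. ] yaw of +y from y -4.339066577614522
plate [703.9 338.1  12. ]
plate [670.7 -82.7  12. ]
plate [540.3 -71.4  12. ]
plate [573.6 347.5  12. ]
[622.1 132.9  12. ] 422.07560928355474 130.89338951555186
-4.526888500684512
blkL [461.8 265.1  25. ]
blkR [457.6  26.7  25. ]
[459.7 145.9  25. ] 238.4082180625526
s [ 553.7 -268.9   13.5]
s [ 452.5 -263.3   13.5]
[ 503.1 -266.1   13.5] 101.3595589644671 yaw x axis -3.1252768224093406
s [ 550.1 -358.4   13.5]
s [ 451.7 -374.2   13.5]
[ 500.9 -366.3   13.5] 99.63323797675427 yaw x axis 9.152284262206921
disc [ 642.2 -232.    40. ]
sleevetop [ 643.  -231.4   95. ]
sl bottom [ 643.6 -231.8   41. ]
fit [374.9 -60.9  44. ]
```

Emit:
servo_tool:
  series: [0.018,0.03,0,2.85,0.018,0.03,0,2.85,0.018,0.03,0,2.85,0.018,0.03,0,2.85,0.018,0.03,0,2.85,0.018,0.03,0,2.85,0.018,0.03,0,2.85,0.018,0.03,0,2.85]
  gripper: 0.06
  newtons: 60

```text
clock: 0.77
eef_pos: [330.7, -354.9, 231.1]
tcp_rot: [-3.142, 0.0, -0.868]
contact_force: [0.5, -0.8, -0.4]
opening: 0.705
```

Emit:
servo_tool:
  series: [0.018,0.03,0,2.85,0.018,0.03,0,2.85,0.018,0.03,0,2.85,0.018,0.03,0,2.85,0.018,0.03,0,2.85,0.018,0.03,0,2.85,0.018,0.03,0,2.85,0.018,0.03,0,2.85]

```text
clock: 1.43
eef_pos: [474.8, -114.8, 231.2]
tcp_rot: [3.141, 0.0, -0.47]
contact_force: [0.9, -0.8, -0.7]
opening: 0.702
```

Emit:
servo_tool:
  series: [0.018,0.03,0,2.85,0.018,0.03,0,2.85,0.018,0.03,0,2.85,0.018,0.03,0,2.85,0.018,0.03,0,2.85,0.018,0.03,0,2.85,0.018,0.03,0,2.85,0,0,0,0]

```text
clock: 2.1
eef_pos: [602.9, 98.3, 230.9]
tcp_rot: [-3.139, -0.001, -0.118]
contact_force: [-0.6, 0.4, 0.2]
opening: 0.707
```

Emit:
servo_tool:
  series: [0.0045,0.0088,-0.02,0.6,0.0045,0.0088,-0.02,0.6,0.0045,0.0088,-0.02,0.6,0.0045,0.0087,-0.02,0.6,0,0,-0.02,0,0,0,-0.02,0,0,0,-0.02,0,0,0,0,0]

```text
clock: 2.77
eef_pos: [615.4, 127.8, 87.1]
tcp_rot: [3.14, 0.007, -0.082]
contact_force: [-1.4, -0.7, -0.8]
opening: 0.702
```

```bash
python3 - <<'E'
from h import *
shot('side','s1.png',(260,120,400,260),5)
print(sense())
E
```

```text
{'clock': 2.8167, 'qpos': array([ 2.02340028e-01,  5.20319448e-01,  1.72694341e+00, -3.67855650e-05,
        8.99129976e-01,  2.84607531e-01]), 'qvel': array([-7.65740531e-04, -3.88801474e-02, -3.83470636e-02, -3.87870991e-05,
        2.16829950e-02,  4.09182539e-04]), 'joint_efforts': array([ 9.92629048e-02, -6.35926509e+01, -2.69736618e+01,  3.04508365e-03,
       -3.77340624e-01,  4.01872830e-05]), 'eef_pos': array([616.47240362, 127.988863  ,  89.15177816]), 'tcp_rot': array([ 3.14021731,  0.00459903, -0.08224771]), 'contact_force': array([ 1.10023425, -0.41414491,  0.06520788]), 'wrist_torque': array([-0.02662119, -0.02584157,  0.02876108]), 'opening': 0.7058819251499737}
```

View pics/s1.png

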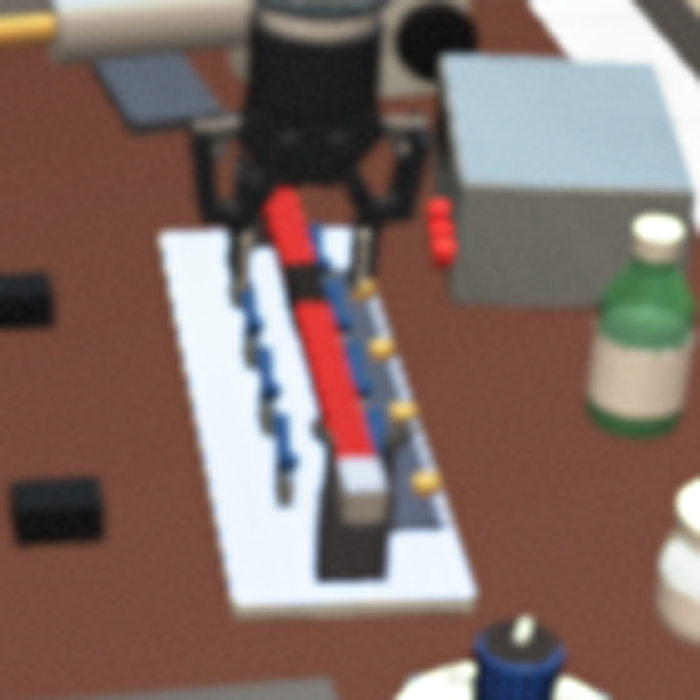

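Emit:
servo_tool:
  series: [0.0013,0.0024,-0.01,0.15,0.0013,0.0024,-0.01,0.15,0,0,-0.01,0,0,0,0,0]

```text
clock: 3.15
eef_pos: [620.1, 133.3, 59.5]
tcp_rot: [3.141, 0.002, -0.077]
contact_force: [-0.3, -0.7, -0.3]
opening: 0.705
```

Emit:
servo_tool:
  series: [0,0,0,0,0,0,0,0,0,0,0,0,0,0,0,0,0,0,0,0,0,0,0,0,0,0,0,0,0,0,0,0]
  gripper: 0.01
  newtons: 60

```text
clock: 3.82
eef_pos: [621.4, 133.4, 62.0]
tcp_rot: [-3.141, -0.001, -0.077]
contact_force: [-1.1, -0.2, 5.7]
opening: 0.224
```

Emit:
servo_tool:
  series: [0,0,0.005,0,0,0,0.01,0,0,0,0.01,0,0,0,0.01,0,0,0,0.01,0,0,0,0.01,0,0,0,0.01,0,0,0,0.005,0]

```text
clock: 4.48
eef_pos: [621.7, 133.5, 133.3]
tcp_rot: [-3.141, -0.002, -0.077]
contact_force: [0.3, 0.1, -3.5]
opening: 0.222
```

Emit:
servo_tool:
  series: [0,0,0,0,0,0,0,0,0,0,0,0,0,0,0,0,0,0,0,0]

```text
clock: 4.9
eef_pos: [620.6, 133.3, 130.6]
tcp_rot: [3.141, 0.001, -0.077]
contact_force: [-0.6, 0.9, -3.7]
opening: 0.223
```

```bash
python3 - <<'E'
from h import *
shot('side','s2.png',(250,80,400,260),3.3)
print(sense()['contact_force'],sense()['wrist_torque'])
E
```

```text
[ 0.10981226 -0.78195485 -4.37156113] [-0.01141435 -0.00946984  0.02491428]
```

View pics/s2.png

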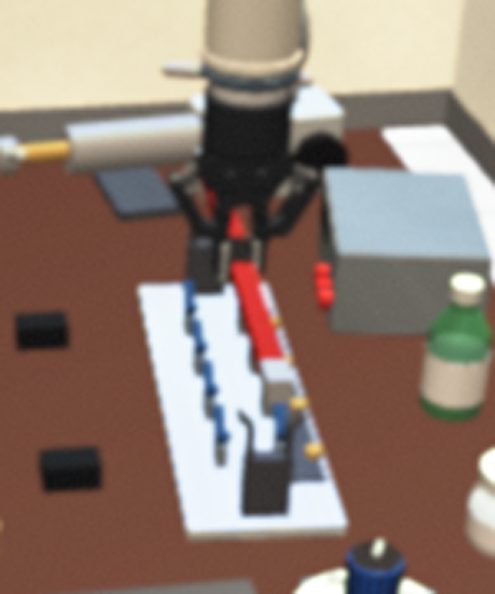

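Emit:
servo_tool:
  series: [-0.02,0.0015,0,0.4,-0.03,0.0025,0,0.7,-0.03,0.0025,0,0.7,-0.03,0.0025,0,0.7,-0.03,0.0025,-0.01,0.7,-0.021,0.0015,-0.02,0.3,0,0,-0.02,0,0,0,-0.02,0]

```text
clock: 5.62
eef_pos: [458.8, 146.5, 61.0]
tcp_rot: [-3.141, -0.0, -0.015]
contact_force: [0.3, 0.1, -2.5]
opening: 0.224
```

Emit:
servo_tool:
  series: [0,0,-0.015,0,0,0,-0.01,0,0,0,-0.007,0,0,0,-0.005,0,0,0,-0.003,0,0,0,0,0,0,0,0,0]

```text
clock: 6.2
eef_pos: [460.3, 146.4, 21.6]
tcp_rot: [-3.141, -0.0, -0.016]
contact_force: [-0.0, -0.7, -3.5]
opening: 0.223
```

Emit:
servo_tool:
  series: [0,0,-0.002,0,0,0,-0.0015,0,0,0,-0.001,0,0,0,0,0,0,0,0,0]

```text
clock: 6.62
eef_pos: [460.4, 146.4, 17.9]
tcp_rot: [-3.141, -0.001, -0.016]
contact_force: [-2.5, -0.8, 13.6]
opening: 0.22
```

Emit:
servo_tool:
  series: [0,0,0,0,0,0,0,0,0,0,0,0,0,0,0,0,0,0,0,0]
  gripper: 0.06

```text
clock: 7.03
eef_pos: [460.0, 146.3, 16.8]
tcp_rot: [-3.142, -0.0, -0.016]
contact_force: [-0.3, 0.2, 0.9]
opening: 0.702
```

Emit:
servo_tool:
  series: [0,0,0.02,0,0,0,0.03,0,0,0,0.03,0,0,0,0.03,0,0,0,0.03,0,0,0,0,0,0,0,0,0,0,0,0,0]

```text
clock: 7.7
eef_pos: [459.6, 146.2, 156.4]
tcp_rot: [3.142, 0.0, -0.016]
contact_force: [-1.2, 0.5, -0.2]
opening: 0.704
```

Emit:
servo_tool:
  series: [0.0027,-0.0275,0,-6,0.0027,-0.0275,0,-6,0.0027,-0.0275,0,-6,0.0027,-0.0275,0,-6,0.0027,-0.0275,0,-6,0.0027,-0.0275,0,-6,0.0027,-0.0275,0,-6,0.0027,-0.0275,0,-6]

```text
clock: 8.37
eef_pos: [480.4, -74.9, 155.1]
tcp_rot: [3.14, 0.002, -0.859]
contact_force: [-0.1, -0.0, 0.4]
opening: 0.703
```

Emit:
servo_tool:
  series: [0.0027,-0.0275,0,-6,0.0027,-0.0275,0,-6,0.0027,-0.0275,0,-6,0.0027,-0.0275,0,-6,0.0027,-0.0275,0,-6,0.0027,-0.0275,0,-6,0.0027,-0.0275,0,-6,0,0,0,0]

```text
clock: 9.03
eef_pos: [500.4, -270.0, 155.0]
tcp_rot: [3.14, -0.001, -1.595]
contact_force: [-0.9, 0.1, 0.3]
opening: 0.701
```

```bash
python3 - <<'E'
from h import *
print(sense()['eef_pos'],sense()['tcp_rot'])
t=grab_frame('top');cv2.imwrite('pics/raw_t3.png',t);s=grab_frame('side')
a=cv2.resize(t[130:250,160:450],None,fx=2.7,fy=2.7,interpolation=cv2.INTER_CUBIC)
b=cv2.resize(s[220:400,220:440],None,fx=1.5,fy=1.5,interpolation=cv2.INTER_CUBIC)
b=cv2.copyMakeBorder(b,0,0,0,a.shape[1]-b.shape[1],cv2.BORDER_CONSTANT)
cv2.imwrite('pics/m3.png',np.vstack([a,b]))
E
```

```text
[ 500.35775372 -269.95162897  155.02296517] [ 3.14045905e+00 -6.73300139e-04 -1.59467472e+00]
```

View pics/m3.png

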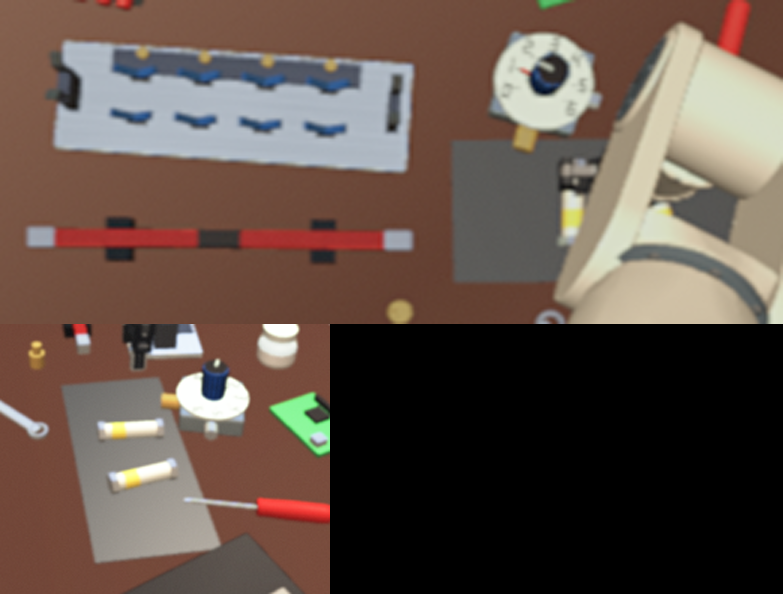

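The bar lies across both blocks and both sensors are still in place. Next I'll grasp sensor 1.

Emit:
servo_tool:
  series: [0.0013,0.002,-0.03,-0.9,0.0013,0.002,-0.03,-0.8,0,0,-0.03,0,0,0,-0.025,0,0,0,-0.015,0,0,0,-0.012,0,0,0,-0.006,0,0,0,0,0]

```text
clock: 9.8
eef_pos: [502.2, -261.0, 7.5]
tcp_rot: [3.139, 0.001, -1.615]
contact_force: [-0.3, 0.1, 0.3]
opening: 0.703
```

Emit:
servo_tool:
  series: [0,0,-0.003,0,0,0,0,0,0,0,0,0]

```text
clock: 10.05
eef_pos: [503.6, -262.4, 6.6]
tcp_rot: [-3.14, -0.001, -1.616]
contact_force: [0.5, -0.1, 0.9]
opening: 0.703
```

Emit:
servo_tool:
  series: [0,0,0,0,0,0,0,0,0,0,0,0,0,0,0,0,0,0,0,0,0,0,0,0]
  gripper: 0.01
  newtons: 50

```text
clock: 10.55
eef_pos: [503.4, -262.4, 6.5]
tcp_rot: [-3.141, -0.0, -1.616]
contact_force: [-0.8, 0.7, 7.2]
opening: 0.26
```

Emit:
servo_tool:
  series: [0,0,0,0,0,0,0,0,0,0,-0.002,0,0,0,-0.002,0,0,0,0,0,0,0,0,0]
  gripper: 0.05

```text
clock: 11.05
eef_pos: [502.9, -262.1, 1.5]
tcp_rot: [3.141, 0.0, -1.616]
contact_force: [-0.8, -0.1, -0.1]
opening: 0.587
```

Emit:
servo_tool:
  series: [0,0,0,0,0,0,0,0,0,0,0,0,0,0,0,0,0,0,0,0,0,0,0,0]
  gripper: 0.01
  newtons: 50

```text
clock: 11.55
eef_pos: [503.1, -262.2, 2.0]
tcp_rot: [-3.142, -0.0, -1.616]
contact_force: [-0.5, 0.9, 3.4]
opening: 0.262
```

Emit:
servo_tool:
  series: [0,0,0.01,0,0,0,0.02,0,0,0,0.025,0,0,0,0.025,0,0,0,0.02,0,0,0,0.01,0,0,0,0,0,0,0,0,0]

```text
clock: 12.22
eef_pos: [503.0, -262.1, 111.8]
tcp_rot: [-3.141, -0.0, -1.616]
contact_force: [-0.9, 0.1, -1.8]
opening: 0.26
```

```bash
python3 - <<'E'
from h import *
np.set_printoptions(precision=1,suppress=True)
im=cv2.imread('pics/raw_t3.png')
K,r,t=cam('top')
c=np.array([621.2,133.3]);a=np.radians(-4.4);X=np.array([np.cos(a),np.sin(a)]);Y=np.array([-np.sin(a),np.cos(a)])
s=5.0;x0,y0=165,135;v=cv2.resize(im[135:215,165:325],None,fx=s,fy=s,interpolation=cv2.INTER_CUBIC)
for k,yy in enumerate((-112.5,-37.5,37.5,112.5)):
    print('cradle',k+1,c+Y*yy)
    for xx in(-26,26):
        tips=[[*(c+Y*(yy+d)+X*xx),z] for d,z in((-21,52),(0,33),(21,52))]
        for p in proj('top',tips): cv2.circle(v,(int((p[0]-x0+.5)*s),int((p[1]-y0+.5)*s)),3,(0,0,255),-1)
for yy in(-190,190):
    for xx in(-13,13):
        p=proj('top',[[*(c+Y*yy+X*xx),99]])[0];cv2.circle(v,(int((p[0]-x0+.5)*s),int((p[1]-y0+.5)*s)),3,(0,255,0),-1)
cv2.imwrite('pics/ov.png',v)
E
```

```text
cradle 1 [612.6  21.1]
cradle 2 [618.3  95.9]
cradle 3 [624.1 170.7]
cradle 4 [629.8 245.5]
```

View pics/ov.png

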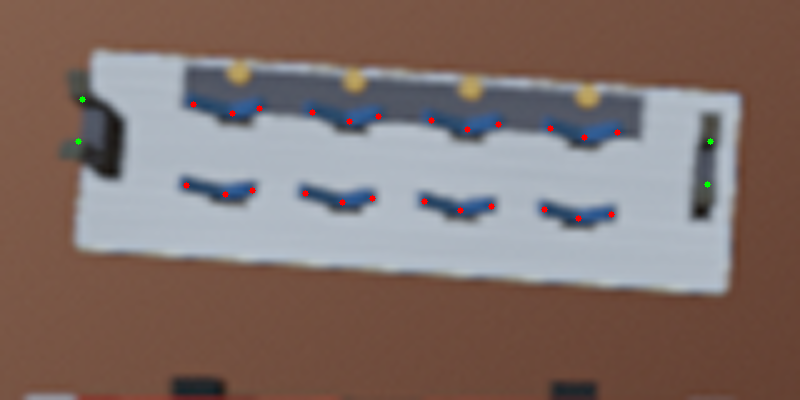

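Emit:
servo_tool:
  series: [0.0079,0.0317,0.01,-0.11,0.0079,0.0317,0.01,-0.11,0.0079,0.0317,0.01,-0.11,0.0079,0.0317,0.01,-0.11,0.0079,0.0317,0,-0.11,0.0079,0.0317,0,-0.11,0.0079,0.0317,0,-0.11,0.0079,0.0317,0,-0.11]

```text
clock: 12.88
eef_pos: [565.3, -6.9, 149.9]
tcp_rot: [3.139, -0.0, -1.632]
contact_force: [0.2, 0.7, -1.6]
opening: 0.262
```

Emit:
servo_tool:
  series: [0.0079,0.0317,0,-0.11,0.0079,0.0317,0,-0.11,0.0079,0.0317,0,-0.11,0.0079,0.0317,0,-0.11,0.0079,0.0317,0,-0.11,0.0079,0.0317,0,-0.11,0.0079,0.0317,0,-0.11,0.0079,0.0317,0,-0.11]

```text
clock: 13.55
eef_pos: [628.6, 246.3, 149.3]
tcp_rot: [3.139, -0.002, -1.647]
contact_force: [1.0, 0.1, -1.6]
opening: 0.257
```

Emit:
servo_tool:
  series: [0,0,0,0,0,0,-0.02,0,0,0,-0.03,0,0,0,-0.02,0,0,0,-0.01,0,0,0,0,0,0,0,0,0]

```text
clock: 14.13
eef_pos: [629.0, 244.6, 70.9]
tcp_rot: [3.14, -0.001, -1.647]
contact_force: [-0.4, 0.5, -1.1]
opening: 0.259
```

```bash
python3 - <<'E'
from h import *
shot('side','s4.png',(240,80,390,220),4)
t=grab_frame('top');cv2.imwrite('pics/raw_t4.png',t)
s=sense();print(s['eef_pos'],s['tcp_rot'],s['opening'])
E
```

```text
[630.31527043 245.14664967  72.83993931] [-3.14014047e+00  6.81978755e-04 -1.64709927e+00] 0.25947792185577423
```

View pics/s4.png

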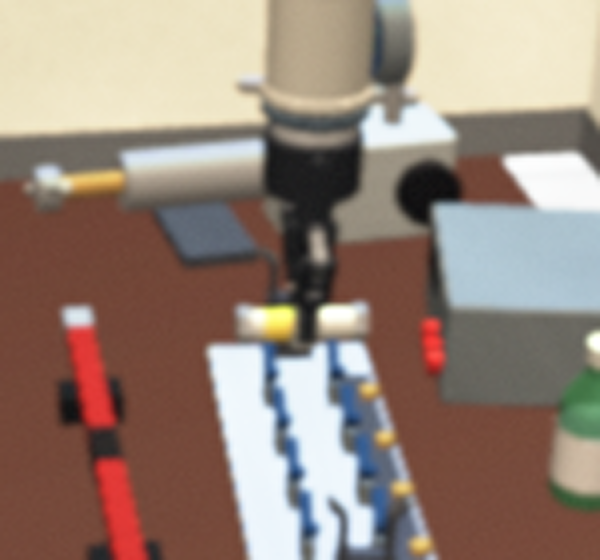

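Emit:
servo_tool:
  series: [0,0,-0.01,0,0,0,-0.01,0,0,0,-0.005,0,0,0,-0.003,0,0,0,-0.002,0,0,0,0,0,0,0,0,0]

```text
clock: 14.82
eef_pos: [629.7, 245.9, 42.0]
tcp_rot: [-3.141, 0.001, -1.647]
contact_force: [-0.6, 5.1, 0.6]
opening: 0.258
```

Emit:
servo_tool:
  series: [0,0.001,-0.001,0,0,0,-0.001,0,0,0,0,0]

```text
clock: 15.07
eef_pos: [630.2, 246.9, 40.7]
tcp_rot: [-3.14, 0.001, -1.647]
contact_force: [-1.2, 4.9, 6.5]
opening: 0.26
```

Emit:
servo_tool:
  series: [0,0,0,0,0,0,0,0,0,0,0,0,0,0,0,0,0,0,0.01,0,0,0,0.02,0,0,0,0.03,0,0,0,0.03,0]
  gripper: 0.055

```text
clock: 15.73
eef_pos: [628.8, 245.6, 130.5]
tcp_rot: [3.14, -0.001, -1.647]
contact_force: [1.4, 0.2, 0.4]
opening: 0.643
```

Emit:
servo_tool:
  series: [-0.0081,-0.0382,0.01,0.55,-0.0081,-0.0382,0.01,0.55,-0.0081,-0.0382,0,0.55,-0.0081,-0.0382,0,0.55,-0.0081,-0.0382,0,0.55,-0.0081,-0.0382,0,0.55,-0.0081,-0.0382,0,0.55,-0.0081,-0.0382,0,0.55]

```text
clock: 16.4
eef_pos: [564.1, -61.4, 150.6]
tcp_rot: [-3.141, -0.0, -1.569]
contact_force: [1.4, 0.0, 0.2]
opening: 0.644
```

```bash
python3 - <<'E'
from h import *
s=sense();print(s['eef_pos'],s['tcp_rot'],s['opening'])
t=grab_frame('top');cv2.imwrite('pics/raw_t5.png',t);s=grab_frame('side')
a=cv2.resize(t[135:235,165:450],None,fx=2.7,fy=2.7,interpolation=cv2.INTER_CUBIC)
b=cv2.resize(s[110:400,220:440],None,fx=1.1,fy=1.1,interpolation=cv2.INTER_CUBIC)
b=cv2.copyMakeBorder(b,0,0,0,a.shape[1]-b.shape[1],cv2.BORDER_CONSTANT)
cv2.imwrite('pics/m5.png',np.vstack([a,b]))
E
```

```text
[564.0585314  -61.38456928 150.6343706 ] [-3.14085270e+00 -2.63238492e-04 -1.56946588e+00] 0.6439557834031846
```

View pics/m5.png

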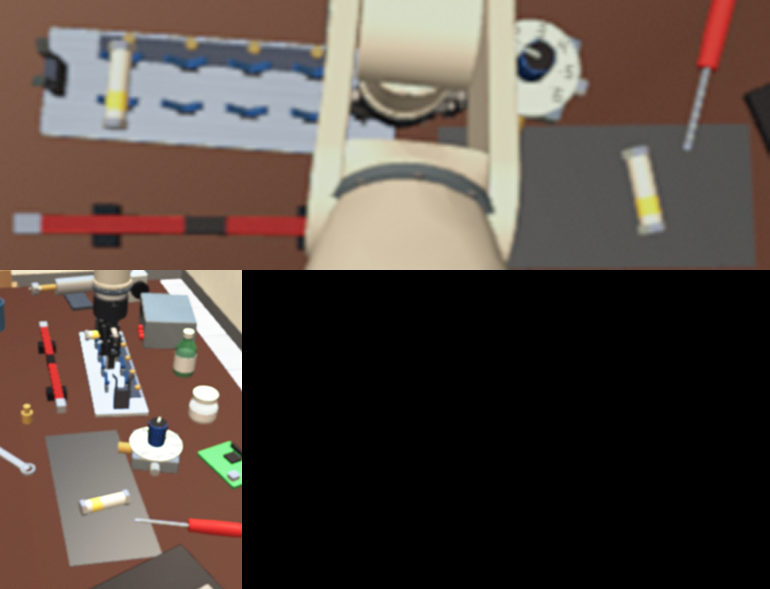

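Emit:
servo_tool:
  series: [-0.007,-0.0339,0,1,-0.007,-0.0339,0,1,-0.007,-0.0339,0,1,-0.007,-0.0339,0,1,-0.007,-0.0339,0,1,-0.007,-0.0339,0,1,-0.007,-0.0339,0,1,-0.007,-0.0339,0,1]

```text
clock: 17.17
eef_pos: [508.5, -332.1, 150.5]
tcp_rot: [-3.141, -0.0, -1.429]
contact_force: [0.7, -0.2, -0.4]
opening: 0.646
```

Emit:
servo_tool:
  series: [-0.007,-0.0337,0,1,0,0,-0.03,0,0,0,-0.03,0,0,0,-0.03,0,0,0,0,0,0,0,0,0]

```text
clock: 17.67
eef_pos: [501.0, -363.6, 59.1]
tcp_rot: [3.139, 0.002, -1.413]
contact_force: [0.7, 0.1, 0.8]
opening: 0.645
```

```bash
python3 - <<'E'
from h import *
s=sense();print(s['eef_pos'],s['tcp_rot'],s['opening'])
im=cv2.imread('pics/raw_t5.png')
f=lambda u,v,z:ray('top',(165+(u+.5)/2.7-.5,135+(v+.5)/2.7-.5),z)
a=f(121,47,52);b=f(114,126,52);print(a,b,(a+b)/2,np.degrees(np.arctan2(*(a-b)[1::-1])))
a=f(637,150,13.5);b=f(651,232,13.5);print((a+b)/2,np.degrees(np.arctan2(*(a-b)[1::-1])))
shot('side','s6.png',(250,230,420,400),3)
E
```

```text
[ 501.02669226 -363.55275095   59.13584664] [ 3.13934296e+00  2.30887098e-03 -1.41282437e+00] 0.6445896173638136
[667.64476031 244.67246798  52.        ] [574.62068052 251.72842071  52.        ] [621.13272041 248.20044434  52.        ] -4.337625959903441
[ 499.35144559 -366.40631488   13.5       ] 7.663541583586683
```

View pics/s6.png

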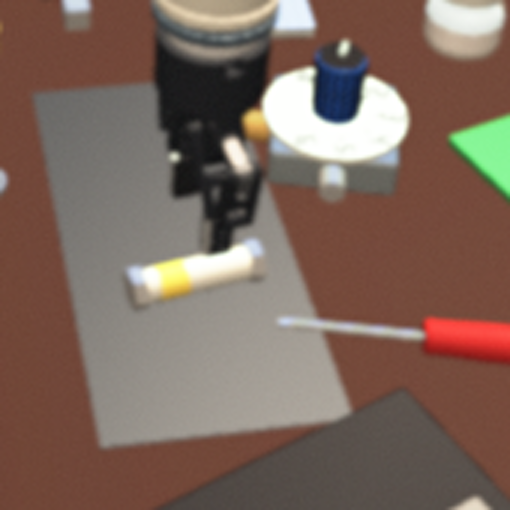

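Emit:
servo_tool:
  series: [0,-0.001,-0.02,0,0,-0.001,-0.018,0,0,0,-0.01,0,0,0,-0.007,0,0,0,-0.003,0,0,0,0,0,0,0,0,0]

```text
clock: 18.3
eef_pos: [502.2, -366.7, 2.7]
tcp_rot: [-3.141, -0.001, -1.413]
contact_force: [1.2, -0.5, 0.2]
opening: 0.646
```

Emit:
servo_tool:
  series: [0,0,0,0,0,0,0,0,0,0,0,0,0,0,0,0,0,0,0,0,0,0,0,0]
  gripper: 0.01
  newtons: 50

```text
clock: 18.8
eef_pos: [502.0, -366.7, 2.6]
tcp_rot: [-3.141, -0.001, -1.413]
contact_force: [-1.1, 1.4, 5.5]
opening: 0.265
```

Emit:
servo_tool:
  series: [0,0,0.01,0,0,0,0.02,0,0,0,0.03,0,0,0,0.03,0,0,0,0.03,0,0,0,0.03,0,0,0,0,0,0,0,0,0]

```text
clock: 19.47
eef_pos: [502.6, -367.2, 154.3]
tcp_rot: [-3.139, -0.003, -1.413]
contact_force: [-0.4, -0.1, -2.0]
opening: 0.26
```

```bash
python3 - <<'E'
from h import *
shot('top','t7.png',(165,130,255,205),7)
E
```

```text
(no output)
```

View pics/t7.png

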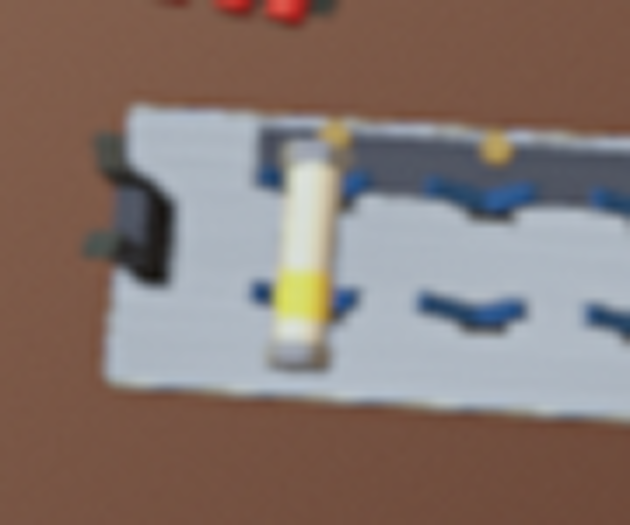

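Emit:
servo_tool:
  series: [0.0095,0.0323,0,-1.12,0.0095,0.0323,0,-1.12,0.0095,0.0323,0,-1.12,0.0095,0.0323,0,-1.12,0.0095,0.0323,0,-1.12,0.0095,0.0323,0,-1.12,0.0095,0.0323,0,-1.12,0.0095,0.0323,0,-1.12]

```text
clock: 20.18
eef_pos: [576.6, -106.2, 149.9]
tcp_rot: [3.138, 0.001, -1.57]
contact_force: [1.0, -0.3, -1.7]
opening: 0.261
```

Emit:
servo_tool:
  series: [0.0095,0.0323,0,-1.12,0.0095,0.0323,0,-1.12,0.0095,0.0323,0,-1.12,0.0095,0.0323,0,-1.12,0,0,0,0,0,0,-0.02,0,0,0,-0.03,0,0,0,-0.03,0]

```text
clock: 20.85
eef_pos: [615.1, 21.2, 70.1]
tcp_rot: [3.141, -0.0, -1.647]
contact_force: [-0.1, -0.0, -2.0]
opening: 0.26
```

Emit:
servo_tool:
  series: [0,0,0,0,0,0,0,0,0,0,0,0]

```text
clock: 21.1
eef_pos: [615.8, 20.9, 72.2]
tcp_rot: [3.141, -0.0, -1.648]
contact_force: [-0.5, -0.7, -1.2]
opening: 0.262
```

```bash
python3 - <<'E'
from h import *
shot('side','s8.png',(260,110,390,230),4)
print(sense()['eef_pos'],sense()['tcp_rot'])
E
```

```text
[616.47888554  20.89804372  73.00648476] [-3.14025386e+00  1.19637027e-04 -1.64779927e+00]
```

View pics/s8.png

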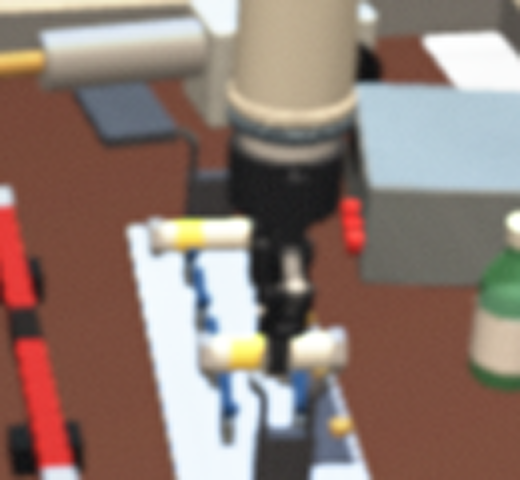

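Emit:
servo_tool:
  series: [0,0.0005,-0.01,0,0,0.0005,-0.01,0,0,0,-0.006,0,0,0,-0.003,0,0,0,-0.002,0,0,0,0,0,0,0,0,0]

```text
clock: 21.73
eef_pos: [615.4, 22.8, 41.1]
tcp_rot: [3.141, 0.001, -1.648]
contact_force: [-2.2, 3.4, 4.2]
opening: 0.263
```

Emit:
servo_tool:
  series: [0,0,0,0,0,0,0,0,0,0,0,0,0,0,0,0,0,0,0.01,0,0,0,0.02,0,0,0,0.03,0,0,0,0.035,0]
  gripper: 0.055

```text
clock: 22.4
eef_pos: [614.5, 22.0, 136.0]
tcp_rot: [3.139, -0.0, -1.648]
contact_force: [0.5, 0.1, -0.0]
opening: 0.648
```

Emit:
servo_tool:
  series: [-0.0111,0.0089,0.01,6.68,-0.0111,0.0089,0.01,6.68,-0.0111,0.0089,0,6.68,-0.0111,0.0089,0,6.68,-0.0111,0.0089,0,6.68,-0.0111,0.0089,0,6.68,-0.0111,0.0089,0,6.68,-0.0111,0.0089,0,6.68]

```text
clock: 23.07
eef_pos: [526.4, 93.6, 156.6]
tcp_rot: [-3.141, -0.001, -0.709]
contact_force: [-0.8, -0.3, 0.3]
opening: 0.645
```

Emit:
servo_tool:
  series: [-0.0111,0.0089,0,6.68,-0.0111,0.0089,0,6.68,-0.0111,0.0089,0,6.68,-0.0111,0.0089,0,6.68,-0.0111,0.0089,0,6.68,-0.0111,0.0089,0,6.68,0,0,0,0]

```text
clock: 23.65
eef_pos: [458.5, 147.5, 156.3]
tcp_rot: [-3.141, 0.001, -0.009]
contact_force: [-0.3, -0.1, 0.5]
opening: 0.649
```

```bash
python3 - <<'E'
from h import *
s=sense();print(s['eef_pos'],s['tcp_rot'],s['opening'])
t=grab_frame('top');cv2.imwrite('pics/raw_t9.png',t);s=grab_frame('side');cv2.imwrite('pics/raw_s9.png',s)
a=cv2.resize(t[135:235,165:325],None,fx=4.5,fy=4.5,interpolation=cv2.INTER_CUBIC)[:300]
b=cv2.resize(s[130:300,220:400],None,fx=1.7,fy=1.7,interpolation=cv2.INTER_CUBIC)
c=cv2.resize(t[125:235,325:450],None,fx=2.6,fy=2.6,interpolation=cv2.INTER_CUBIC)
H=max(len(b),len(c));p=lambda i,w:cv2.copyMakeBorder(i,0,H-len(i),0,w-i.shape[1],cv2.BORDER_CONSTANT)
cv2.imwrite('pics/m9.png',np.vstack([a,np.hstack([p(b,b.shape[1]),p(c,720-b.shape[1])])]))
E
```

```text
[458.52498084 147.5397992  156.28165795] [-3.14144473e+00  7.70972148e-04 -8.50030102e-03] 0.6493326569329031
```

View pics/m9.png

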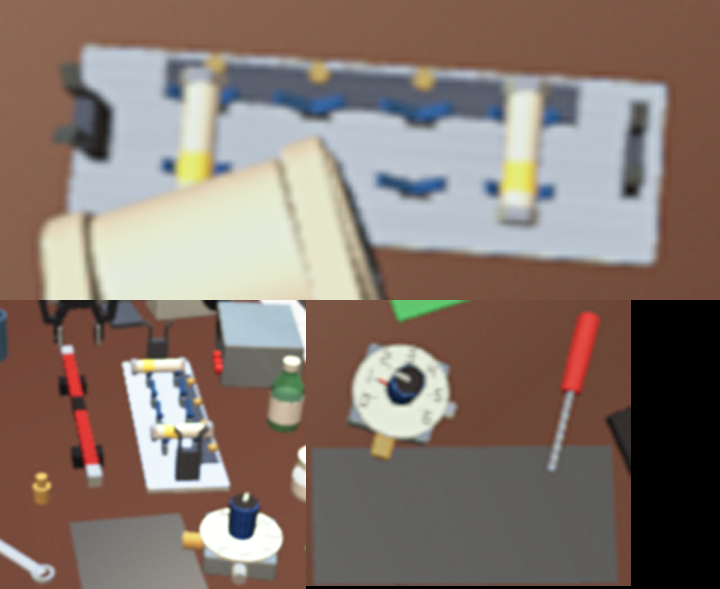

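Emit:
servo_tool:
  series: [0.0015,-0.0011,-0.03,-0.45,0,0,-0.03,0,0,0,-0.03,0,0,0,-0.025,0,0,0,-0.015,0,0,0,-0.009,0,0,0,0,0,0,0,0,0]

```text
clock: 24.42
eef_pos: [462.3, 145.4, 17.0]
tcp_rot: [3.142, 0.0, -0.025]
contact_force: [-0.5, 0.2, -0.4]
opening: 0.645
```

Emit:
servo_tool:
  series: [0,0,0,0,0,0,0,0,0,0,0,0,0,0,0,0,0,0,0,0,0,0,0,0]
  gripper: 0.01
  newtons: 60

```text
clock: 24.92
eef_pos: [462.5, 145.8, 18.0]
tcp_rot: [-3.141, -0.002, -0.023]
contact_force: [-1.2, -1.0, 7.2]
opening: 0.223
```

Emit:
servo_tool:
  series: [0,0,0.01,0,0,0,0.02,0,0,0,0.025,0,0,0,0.03,0,0,0,0.025,0,0,0,0.015,0,0,0,0,0,0,0,0,0]

```text
clock: 25.58
eef_pos: [462.0, 145.7, 142.7]
tcp_rot: [-3.141, -0.002, -0.023]
contact_force: [-0.5, -0.2, -3.9]
opening: 0.221
```

Emit:
servo_tool:
  series: [0.02,-0.0018,0,-0.5,0.03,-0.0024,0,-0.6,0.03,-0.0024,0,-0.6,0.03,-0.0024,0,-0.6,0.03,-0.0024,0,-0.6,0.019,-0.0016,0,-0.2,0,0,0,0,0,0,0,0]

```text
clock: 26.25
eef_pos: [620.0, 132.2, 139.4]
tcp_rot: [3.141, 0.003, -0.078]
contact_force: [-1.0, -0.0, -3.8]
opening: 0.222
```

Emit:
servo_tool:
  series: [0,0,0,0,0,0,0,0,0,0,0,0]

```text
clock: 26.5
eef_pos: [619.5, 132.7, 141.3]
tcp_rot: [3.141, 0.001, -0.077]
contact_force: [0.2, 0.3, -4.4]
opening: 0.222
```

```bash
python3 - <<'E'
from h import *
s=sense();print(s['eef_pos'],s['tcp_rot'],s['opening'],s['wrist_torque'],s['contact_force'])
t=grab_frame('top');cv2.imwrite('pics/raw_t10.png',t);s=grab_frame('side');cv2.imwrite('pics/raw_s10.png',s)
# steel end / red boundary in side view: report red pixel column extents per row near near end
hsv=cv2.cvtColor(t,cv2.COLOR_BGR2HSV);m=(((hsv[...,0]<6)|(hsv[...,0]>174))&(hsv[...,1]>170)&(hsv[...,2]>100)).astype('uint8')
n,l,st,c=cv2.connectedComponentsWithStats(m)
for i in range(1,n):
    if st[i,4]>30: print(st[i],c[i],cv2.fitLine(np.argwhere(l==i)[:,::-1].astype('float32'),2,0,.01,.01).ravel())
E
```

```text
[619.50700047 132.718979   141.34967865] [ 3.14127239e+00  1.32965047e-03 -7.69097465e-02] 0.22208418150626888 [-0.00680445  0.00820733 -0.04599793] [ 0.19082874  0.30291279 -4.35305172]
[423 130  15  31 266] [430.10526316 144.5       ] [ 2.5499070e-01 -9.6694350e-01  4.3010526e+02  1.4450000e+02]
[175 151  12   8  80] [180.425 154.975] [9.8951358e-01 1.4444003e-01 1.8042500e+02 1.5497501e+02]
[210 154  15   6  72] [215.81944444 156.31944444] [ 9.9889767e-01 -4.6941102e-02  2.1581944e+02  1.5631944e+02]
[263 157  44   9 257] [284.40856031 161.18287938] [9.9743831e-01 7.1531959e-02 2.8440857e+02 1.6118288e+02]
```

Emit:
servo_tool:
  series: [0.0008,0.0003,-0.01,0,0.0008,0.0003,-0.01,0,0,0,-0.01,0,0,0,-0.01,0,0,0,-0.01,0,0,0,0,0,0,0,0,0]

```text
clock: 27.18
eef_pos: [621.7, 133.1, 90.6]
tcp_rot: [3.141, 0.002, -0.077]
contact_force: [-0.4, -0.8, -4.6]
opening: 0.225
```

Emit:
servo_tool:
  series: [0,0,-0.006,0,0,0,-0.006,0,0,0,-0.006,0,0,0,-0.004,0,0,0,0,0,0,0,0,0]

```text
clock: 27.68
eef_pos: [622.2, 133.2, 69.4]
tcp_rot: [3.141, 0.001, -0.077]
contact_force: [0.0, 0.4, -3.8]
opening: 0.222
```

Emit:
servo_tool:
  series: [-0.0005,0,-0.003,0,0,0,-0.002,0,0,0,-0.002,0,0,0,-0.001,0,0,0,0,0,0,0,0,0]

```text
clock: 28.18
eef_pos: [621.9, 133.3, 62.0]
tcp_rot: [-3.142, -0.0, -0.077]
contact_force: [-0.8, -0.2, 0.4]
opening: 0.224
```

Contact is starting: the z force went from -4 N to about 0 N. I'll lower 1 mm more, release and rise.

Emit:
servo_tool:
  series: [0,0,-0.001,0,0,0,0,0,0,0,0,0]

```text
clock: 28.43
eef_pos: [621.8, 133.3, 61.9]
tcp_rot: [-3.142, -0.0, -0.077]
contact_force: [-4.6, -0.8, 9.8]
opening: 0.225
```

Emit:
servo_tool:
  series: [0,0,0,0,0,0,0,0,0,0,0,0,0,0,0,0,0,0,0.01,0,0,0,0.02,0,0,0,0.03,0,0,0,0.03,0]
  gripper: 0.055

```text
clock: 29.1
eef_pos: [621.3, 133.1, 151.7]
tcp_rot: [3.141, 0.002, -0.077]
contact_force: [0.1, -0.3, 0.6]
opening: 0.648
```

Emit:
servo_tool:
  series: [0.001,-0.0365,0.01,0,0.002,-0.0365,0.01,0,0.002,-0.0365,0.01,0,0.002,-0.0365,0.01,0,0.002,-0.0365,0,0,0.003,-0.0365,0,0,0.003,-0.0365,0,0,0.003,-0.0365,0,0]

```text
clock: 29.77
eef_pos: [639.9, -160.6, 191.8]
tcp_rot: [3.142, -0.001, -0.077]
contact_force: [0.6, 0.7, 0.2]
opening: 0.643
```

Emit:
servo_tool:
  series: [0.003,-0.036,0,0,0,-0.036,0,0,0,0,0,0,0,0,0,0]

```text
clock: 30.1
eef_pos: [642.6, -232.7, 191.2]
tcp_rot: [3.142, -0.0, -0.08]
contact_force: [0.3, -0.3, 0.5]
opening: 0.643
```

```bash
python3 - <<'E'
from h import *
s=sense();print(s['eef_pos'],s['tcp_rot'],s['opening'],s['qpos'])
t=grab_frame('top');cv2.imwrite('pics/raw_t11.png',t);s=grab_frame('side');cv2.imwrite('pics/raw_s11.png',s)
a=cv2.resize(t[135:205,165:325],None,fx=4.5,fy=4.5,interpolation=cv2.INTER_CUBIC)
b=cv2.resize(s[120:290,250:420],None,fx=1.6,fy=1.6,interpolation=cv2.INTER_CUBIC)
c=cv2.resize(t[125:215,325:430],None,fx=3,fy=3,interpolation=cv2.INTER_CUBIC)
H=max(len(b),len(c));p=lambda i,w:cv2.copyMakeBorder(i,0,H-len(i),0,w-i.shape[1],cv2.BORDER_CONSTANT)
cv2.imwrite('pics/m11.png',np.vstack([a,np.hstack([p(b,b.shape[1]),p(c,720-b.shape[1])])]))
E
```

```text
[ 642.58389129 -232.69687748  191.1672189 ] [ 3.14152344e+00 -2.68261856e-04 -8.04329985e-02] 0.6427663433823884 [-3.49634299e-01  4.78559561e-01  1.53446924e+00  5.11473657e-06
  1.12828685e+00 -2.69203481e-01]
```

View pics/m11.png

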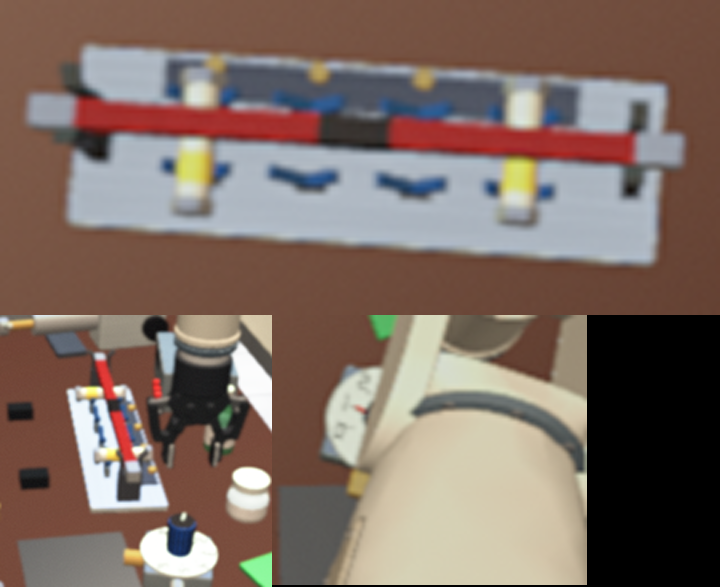

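Emit:
servo_tool:
  series: [0.0003,0.001,-0.02,0,0,0,-0.02,0,0,0,-0.02,0,0,0,-0.02,0,0,0,-0.015,0,0,0,-0.015,0,0,0,-0.015,0,0,0,-0.011,0]
  gripper: 0.075

```text
clock: 30.87
eef_pos: [642.9, -227.7, 53.7]
tcp_rot: [-3.141, 0.001, -0.075]
contact_force: [-0.1, -0.2, 0.0]
opening: 0.879
```

Emit:
servo_tool:
  series: [0,0,0,0,0,0,0,0]

```text
clock: 31.03
eef_pos: [643.1, -228.7, 54.6]
tcp_rot: [-3.141, 0.001, -0.076]
contact_force: [-0.4, -0.0, 0.7]
opening: 0.882
```

Emit:
servo_tool:
  series: [0,0,0,0,0,0,0,0,0,0,0,0,0,0,0,0,0,0,0,0,0,0,0,0]
  gripper: 0.02
  newtons: 40

```text
clock: 31.53
eef_pos: [641.8, -229.7, 56.0]
tcp_rot: [-3.141, 0.002, -0.077]
contact_force: [-9.2, 0.8, 9.6]
opening: 0.462
```

Emit:
servo_tool:
  series: [-0.0015,-0.0015,0,0,0,0,0,0,0,0,0,-4,0,0,0,-6,0,0,0,-6,0,0,0,-6,0,0,0,-6,0,0,0,-6]

```text
clock: 32.2
eef_pos: [641.7, -229.8, 56.0]
tcp_rot: [-3.14, 0.001, -0.676]
contact_force: [-2.9, 8.6, 7.3]
opening: 0.457
```

Emit:
servo_tool:
  series: [0,0,0,-6,0,0,0,-6,0,0,0,-6,0,0,0,-6,0,0,0,-6,0,0,0,-6,0,0,0,-6,0,0,0,-6]

```text
clock: 32.87
eef_pos: [641.7, -229.9, 56.1]
tcp_rot: [-3.141, 0.002, -1.514]
contact_force: [-2.6, 7.6, 7.5]
opening: 0.459
```

Emit:
servo_tool:
  series: [0,0,0,-6,0,0,0,-6,0,0,0,-6,0,0,0,-6,0,0,0,-6,0,0,0,-4,0,0,0,0,0,0,0,0]

```text
clock: 33.53
eef_pos: [641.6, -229.9, 56.0]
tcp_rot: [3.141, 0.002, -2.103]
contact_force: [-2.0, 8.1, 7.6]
opening: 0.46
```

Emit:
servo_tool:
  series: [0,0,0,-4,0,0,0,0,0,0,0,0]

```text
clock: 33.78
eef_pos: [641.6, -229.9, 56.1]
tcp_rot: [3.141, 0.001, -2.172]
contact_force: [-2.3, 7.9, 6.7]
opening: 0.463
```

Emit:
servo_tool:
  series: [0,0,0,0,0,0,0,0,0,0,0,0,0,0,0,0,0,0,0.015,0,0,0,0.03,0,0,0,0.03,0,0,0,0.03,0]
  gripper: 0.075

```text
clock: 34.45
eef_pos: [641.5, -231.4, 161.8]
tcp_rot: [3.141, -0.0, -2.172]
contact_force: [0.8, 0.4, -0.3]
opening: 0.879
```

Emit:
servo_tool:
  series: [0,0,0.03,0,-0.025,0.024,0.01,4,-0.025,0.024,0,4,-0.025,0.024,0,4,-0.025,0.024,0,4,-0.025,0.024,0,4,-0.025,0.024,0,4,-0.025,0.024,0,4]

```text
clock: 35.12
eef_pos: [465.5, -62.5, 200.8]
tcp_rot: [-3.14, -0.0, -1.68]
contact_force: [0.7, 0.8, 1.1]
opening: 0.879
```

Emit:
servo_tool:
  series: [-0.015,0.03,0,4,-0.01,0.03,0,4,0,0,0,0,0,0,0,0,0,0,0,0]

```text
clock: 35.53
eef_pos: [442.3, -3.5, 200.7]
tcp_rot: [-3.14, -0.0, -1.543]
contact_force: [0.2, -0.3, 0.0]
opening: 0.877
```

```bash
python3 - <<'E'
from h import *
s=sense();print(s['eef_pos'],s['opening'],s['contact_force'])
t=grab_frame('top');cv2.imwrite('pics/raw_t12.png',t);s=grab_frame('side');cv2.imwrite('pics/raw_s12.png',s)
R=lambda i,f:cv2.resize(i,None,fx=f,fy=f,interpolation=cv2.INTER_CUBIC)
a=R(t[135:215,165:400],3.35)
b=R(t[130:190,330:400],5);c=R(s[130:310,250:420],1.66)
p=lambda i,h,w:cv2.copyMakeBorder(i,0,h-i.shape[0],0,w-i.shape[1],cv2.BORDER_CONSTANT)
H=max(len(b),len(c));cv2.imwrite('pics/m12.png',np.vstack([a,p(np.hstack([p(b,H,b.shape[1]),p(c,H,c.shape[1])]),H,a.shape[1])]))
E
```

```text
[442.33215518  -3.45045543 200.7093075 ] 0.8772171198241606 [ 0.17103768 -0.33974814  0.03056905]
```

View pics/m12.png

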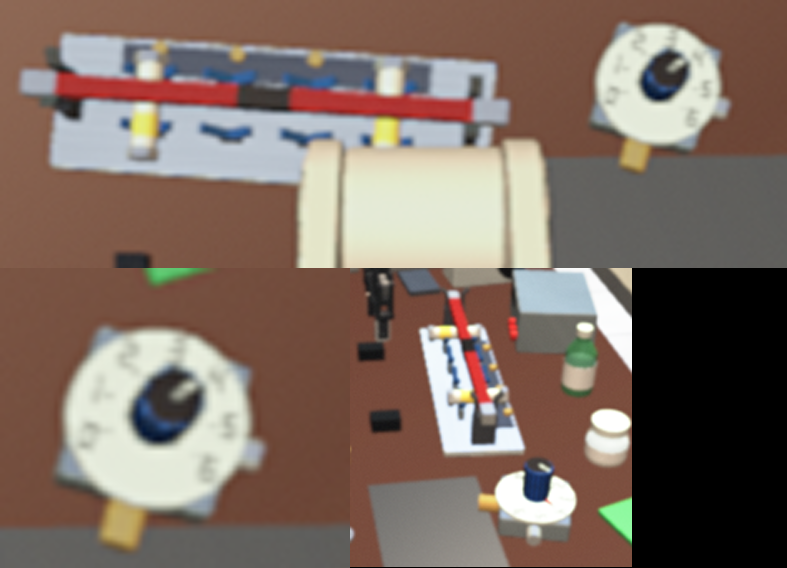

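The white line on the sleeve points up and to the right at about 143°, matching numeral 4 at 145°. The bar is seated, both sensors are in cradles, the robot touches nothing, and I'm handing in.

```bash
python3 -c "
from rig import sign_off;print(sign_off())"
```

```text
the job is handed in; nothing more can be done
None
```

The job is handed in after about 36 s of the 210 s allowed; no verdict was reported.

- **Bar out:** I lifted the bar level out of both brackets and laid it on the two rest blocks. A picture showed it across both.
- **Sensors:** Only two were on the mat. One went into cradle 4 and the other into cradle 1. The one in cradle 4 sits about 6–9 mm toward the robot along its axis, inside the 15 mm limit.
- **Bar back:** It went down into both brackets with no sideways jam. In the picture afterwards it lay where it was at the start.
- **Sleeve:** I turned it from 1 to 4, which is 120° clockwise. The numerals were too blurred to read, so I took their order from the stated layout. The white line on top points at about 143°, and numeral 4 is at 145°.

My last pictures showed the bar still seated over both sensors and the sleeve on numeral 4. The gripper was open and clear of everything, with contact force near 0. I never moved the arm to touch the screwdriver, spanner, mug or brass fitting, but I did not measure their positions at the end.

One reading was slightly off. While gripping the sleeve I saw a sideways force of about 9 N, meaning I was a millimetre or two off its axis. It had no visible effect, and no check failed.

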